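# Turn the beaked stake end for end in its block

## Robot

A 6-joint arm with a two-finger parallel gripper is mounted at the origin on the work surface. World frame = base frame: x ahead of the robot, y to its left, z up, the work surface at z = 0. Lengths are in m, angles in rad, forces in N, time in s.
With the tool pointing down it reaches from about 0.425 to 0.95 m from the base axis. Payload 3.5 kg.
Tool frame: the origin (TCP) lies midway between the tips of the shut fingers; the grasp point (between the pads) lies 19 mm behind it (r.pinch_z is the distance from the TCP to the grasp point, in m); z points along the fingers, y is the direction in which the jaws open and shut (so a half turn about z gives the same grasp; the last joint's range is limited). The gripper opens to 85 mm and grips with 20 to 120 N. Pads are 22 mm wide; open, the fingers measure 114 mm over their backs; the gripper's body (76 mm by 85 mm) begins 54 mm behind the grasp point. The pads swing forward as they close: fully open they stand 13 mm farther back than shut.
Start: joints at [0.97, 0.286, 1.577, -0, 1.279, -0.15], TCP at [0.294, 0.608, 0.231] pointing down, gripper open.
Joint ranges: [-2.77, 2.77], [-0.9, 2.22], [0.21, 2.48], [-1.53, 4.67], [0.24, 2.81], [-2.84, 2.84]. Speed limits (rad/s): [2.79, 2.79, 3.14, 3.14, 3.14, 3.14].

## Interface

Orientations are given as a unit quaternion [w, x, y, z].
In Python, from cell import r gives the robot as it stands. The module is installed in compiled form; this text tells all that it offers.
- The arm moves only by the tool play_rows, never from a script. Its arguments are lists of equal length, an entry for each row: "claw": the finger opening in mm, from 0 to 85.4; "slide": the shift along the tool's x, y, z in mm, a list of three; "delta_rot": the turn, a rotation vector about the tool's x, y, z in degrees, a list of three. A call has 1 to 20 rows; each row shifts and turns the pose as measured when the row begins, along the tool's axes as they then stand; what a row does not reach is not made up. A row lasts 1/8 s, in which the tool goes at most 62.5 mm and 10.7 degrees, less where a joint would pass 70% of its speed; a pose out of reach is approached as far as the arm can. A call is refused whole if a number of a shift passes 62.5 or a number of a turn 10.7, either way. A call with a gripper value outside its range is refused whole. The fingers move at their own pace and stop on an object; "squeeze" is the grip in N (left out, the last holds). Time passes only in rows, so rows that do not move let the fingers close. It gives the time, the measured TCP pose, the force and the opening at its end, in the units of the state.
- r.get_state(): the state, without advancing time (a new reading comes with each control period).
- r.grab_frame(name): name is "scene" or "top"; returns a dict with "frame" (400x640x3 uint8, red, green, blue), "range_z" (400x640 float32, m along the optical axis (not along the pixel's ray), 0 where there is no reading), "fx", "fy", "cx", "cy" (pixels), "T" (4x4, takes a point from camera to world coordinates). Camera axes: x right, y up, looking along -z (the intrinsics and any distortion apply to the point x, -y, -z); pixel columns grow to the right and rows downward; lengths in m; the calibration is good to about 2 mm. A picture is of the moment at which its call begins.
- r.close_job(): hands the job in, once; it reports no verdict.
Trained networks look in a picture, given as the dict that the camera call returned (one of the last four; its "shot" number tells which), for a name from the list of things; names that differ only in an ending like _2 or _b are one class to them, and where a whole thing is asked for, a point or a joint stands for the part that bears it (a point fixed in the world has none). Each returns a list of dicts, best first, with "p" (0 to 1); they miss things now and then, are a little off and sometimes report something else, mostly with a low value. They report only what shows in the picture. A call takes as long as a camera call. They do not tell look-alikes from the thing itself.
- r.spot_in(target, picture): "extent" ([left, top, right, bottom] in pixels, round what is visible of it).
The state is a dict: "time": time; "joint_pos": joint angles; "dq": joint speeds; "effort": joint torques, N m; "tcp_pos": TCP position; "eef_rot": TCP orientation; "ft_force": force on the tool from outside, world axes, zero at the start; "wrist_torque": the same for the moment, N m; "grip_width": finger opening in m.
Only numpy, scipy, OpenCV 4.12 (cv2) and the standard library are available. Lean on these libraries where they do the work, as an engineer would, in place of code of your own. Each camera call takes 0.05 s, during which the arm holds its last target. There are 200 camera calls.

## Task

The beaked stake (the one with a long pointed horn at one end and a square heel at the other) is the wrong way round for the next piece of brass. Lift it straight up out of the wooden stake block, turn it end for end, and lower it into the same slot until it is fully home, without dropping it. Leave the other two stakes undisturbed in their slots and let go of the beaked one.

Things in the scene. Friction and masses are not known exactly. Their poses are not given: they have to be found in the camera images.
- block: Pale wooden block, 130 (x) x 320 (y) x 60 mm high, fixed. Origin: centre of its underside, z up. Three slots in its top, centres at x = 0, y = -100, 0, +100 mm, each 71 mm long in x, 21 mm wide in y, 48 mm deep, mouth bevelled 6 mm all round. Each holds one steel stake, which one varies; all stakes stand 56 mm above the block.
- beak_stake: Stake to turn, steel, 0.4-0.75 kg, loose in its slot. Origin: mid-plan, underside of its collar, which rests on the block's top (60 mm above the bench); z up, x to the beak, at first along the block's +x. Above the origin: collar 92 x 40 x 8 mm, neck 44 x 16 to 30 mm, bar 26 wide from 30 to 56 mm. Below: tang 60 x 12 mm, 24 mm long, then 50 x 8 to 36 mm.
- flat_stake: A neighbour to leave alone: the same collar and tang, but a plain square bar 120 x 26 x 26 mm with both ends alike. Origin: centre of the collar's underside, z up, x along the bar. Its top is 56 mm above the origin.
- dome_stake: A neighbour to leave alone: the same collar and tang, with a round mushroom head 60 mm across. Origin: centre of the collar's underside, z up. Its top is 56 mm above the origin.
- beak_tip (a point): Tip of the beaked stake's horn: 100 mm along x and 43 mm above the stake's origin. Along x the bar is square (heel and middle) from -60 to +25 mm and a round taper from +25 to +100 mm. The stake balances near its origin; pinch the square middle across y there.
There are look-alikes about, which are no part of the job. What is shaped like the beak_stake but green is not meant.

How it is judged:
On the way:
1. the beaked stake is drawn up until its tang is clear of the block (z of beak_stake in the frame of block above 0.098 m), for 0.1 s.
At the end, for the whole second after the job is handed in: The beaked stake is back in the slot it came from (origin within 15 mm of its start), collar down on the block within 5 mm, upright within 7 degrees, its beak now pointing along the block's -x within 11 degrees, at rest; the flat and dome stakes are within 15 mm of where they started (distance of each of beak_stake, flat_stake, dome_stake from where it was at the start of the episode below 0.015 m and z of beak_stake in the frame of block below 0.065 m and x of beak_tip in the frame of block below -0.07 m and angle between the x axis of beak_stake and the x axis of block, either way round below 0.2 rad and angle between beak_stake's own z axis and vertical below 0.12 rad and linear speed of beak_stake below 0.02 m/s); the robot touches nothing.
It fails at once if a neighbouring stake is moved by more than 15 mm (distance of any of flat_stake, dome_stake from where it was at the start of the episode above 0.015 m).
It fails at once if the beaked stake is let go, or dropped, while more than 20 mm above its home height (z of beak_stake in the frame of block above 0.08 m and contact force between the fingers and beak_stake below 0.2 N).
It also fails if it takes over 38 s, if anything falls off the work surface, if the arm or the gripper's body presses on something with over 40 N, if the wrist force passes 120 N, or if a joint passes its speed limit or range.

## Working session

There is one attempt and no reset: what is moved stays moved. The work goes in short steps, Python scripts to look and compute and a tool call to move; the robot and the scene stay as the last step left them, time stands still between calls to the robot, and variables do not carry over. Pictures are saved under pics/ and viewed, about 8 in all and at most 12, crops included, and the job is handed in when it is done.

Besides the shell and the picture viewer there is one more tool, called after "Call:" as name(argument=value, ...) on one line, values as JSON. play_rows: Moves the arm, as the interface text tells. Its arguments: {"type":"object","properties":{"claw":{"type":"array"},"slide":{"type":"array"},"delta_rot":{"type":"array"},"squeeze":{"type":"number"}},"required":["claw","slide","delta_rot"]}

```bash
mkdir -p pics; cat > h.py <<'E'
import numpy as np, cv2
from cell import r
def grab(n,name):
    f=r.grab_frame(n); cv2.imwrite(f"pics/{name}.png",f["frame"][...,::-1]); return f
def cloud(f):
    z=f["range_z"]; v,u=np.mgrid[:z.shape[0],:z.shape[1]]
    P=np.stack([(u-f["cx"])/f["fx"]*z,-(v-f["cy"])/f["fy"]*z,-z],-1)
    W=P@f["T"][:3,:3].T+f["T"][:3,3]; W[z==0]=np.nan; return W
E
python3 - <<'E'
from h import *
for n in("top","scene"):
    f=grab(n,n+"0"); np.savez(f"{n}0.npz",W=cloud(f),img=f["frame"])
    print(n,f["fx"],f["T"].round(3).tolist(),f.keys())
    for t in("block","beak_stake","flat_stake","dome_stake"):
        print(t,[(np.round(d["extent"]),round(d["p"],2)) for d in r.spot_in(t,f)])
s=r.get_state();print(s)
E
```

```text
top 366.5046894999269 [[0.004, 0.998, -0.063, 0.434], [-1.0, 0.002, -0.03, 0.035], [-0.03, 0.063, 0.998, 0.768], [0.0, 0.0, 0.0, 1.0]] dict_keys(['frame', 'range_z', 'fx', 'fy', 'cx', 'cy', 'T', 'shot'])
block [(array([264., 110., 432., 190.]), 0.84)]
beak_stake [(array([387.,  95., 411., 181.]), 0.85), (array([378., 243., 433., 323.]), 0.77), (array([237., 262., 319., 288.]), 0.75)]
flat_stake [(array([281., 103., 309., 168.]), 0.72)]
dome_stake [(array([336., 123., 362., 174.]), 0.9)]
scene 477.73769638435556 [[-0.471, -0.741, 0.479, 0.886], [0.882, -0.386, 0.269, 0.243], [-0.014, 0.55, 0.835, 0.762], [0.0, 0.0, 0.0, 1.0]] dict_keys(['frame', 'range_z', 'fx', 'fy', 'cx', 'cy', 'T', 'shot'])
block [(array([182., 178., 384., 336.]), 0.59)]
beak_stake [(array([373., 135., 463., 183.]), 0.74), (array([259.,  86., 332., 142.]), 0.71), (array([192., 170., 259., 248.]), 0.66)]
flat_stake [(array([304., 226., 362., 301.]), 0.59)]
dome_stake [(array([257., 218., 308., 269.]), 0.56)]
{'time': 0.5, 'joint_pos': array([ 9.69984265e-01,  2.86281885e-01,  1.57678074e+00, -9.87014884e-06,
        1.27860626e+00, -1.50005513e-01]), 'dq': array([ 0.00147649, -0.00194114, -0.0012764 ,  0.00095939,  0.00116594,
       -0.00166299]), 'effort': array([-1.81941476e-03, -4.05461562e+01, -2.92555422e+01, -1.74890238e-04,
        1.14579580e-03,  1.35408762e-06]), 'tcp_pos': array([0.29404193, 0.60753301, 0.23129317]), 'eef_rot': array([-9.57765596e-06,  2.23498067e-01,  9.74704372e-01, -3.71918416e-05]), 'ft_force': array([-0.22520942,  0.18934924,  0.17938729]), 'wrist_torque': array([-0.01748122,  0.02140283,  0.02236094]), 'grip_width': 0.08543241252090349}
```

View pics/top0.png

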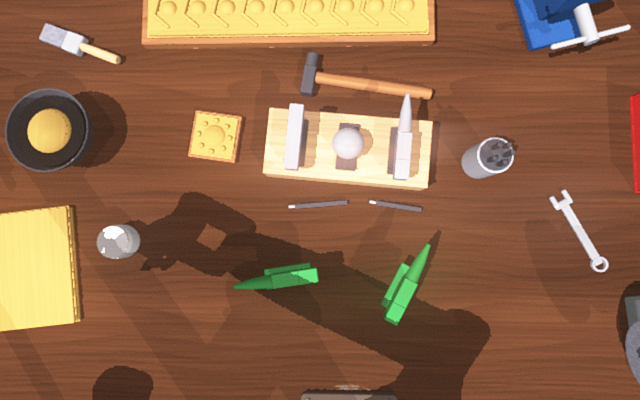

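```bash
python3 - <<'E'
import numpy as np,cv2
d=np.load("top0.npz");W=d["W"];img=d["img"]
cv2.imwrite("pics/crop0.png",cv2.resize(img[80:340,220:450,::-1],None,fx=2.2,fy=2.2,interpolation=cv2.INTER_CUBIC))
z=W[...,2]
m=np.zeros(z.shape,bool); m[85:200,255:445]=1
b=m&(abs(z-.06)<.004); P=W[b]
print("block z",np.median(P[:,2]))
print("block rect",cv2.minAreaRect(P[:,:2].astype(np.float32)*1000))
for n,(l,t,r,bb) in dict(beak=(380,88,418,190),flat=(275,95,315,180),dome=(330,115,368,180)).items():
    s=np.zeros_like(m);s[t:bb,l:r]=1
    for lo,hi in((.108,.125),(.085,.13),(.064,.073)):
        Q=W[s&(z>lo)&(z<hi)]
        if len(Q)>8: print(n,lo,hi,len(Q),np.median(Q[:,2]).round(4),cv2.minAreaRect(Q[:,:2].astype(np.float32)*1000),Q[:,:2].min(0).round(3),Q[:,:2].max(0).round(3))
E
```

```text
block z 0.059290566004685186
block rect ((605.92822265625, 2.3090972900390625), (320.4302673339844, 176.4661865234375), 84.69651794433594)
beak 0.108 0.125 1006 0.1147 ((589.5341796875, -96.4073715209961), (26.29372215270996, 151.33973693847656), 84.718017578125) [ 0.514 -0.109] [ 0.665 -0.077]
beak 0.085 0.13 1181 0.1143 ((592.94384765625, -96.49725341796875), (26.36712074279785, 158.3466339111328), 84.90852355957031) [ 0.513 -0.11 ] [ 0.672 -0.077]
beak 0.064 0.073 282 0.0672 ((575.3418579101562, -80.88391876220703), (11.933448791503906, 92.03469848632812), 84.32389831542969) [ 0.529 -0.09 ] [ 0.621 -0.071]
flat 0.108 0.125 954 0.115 ((592.0167846679688, 104.05351257324219), (26.079608917236328, 119.6060562133789), 84.71402740478516) [0.532 0.086] [0.651 0.121]
flat 0.085 0.13 1031 0.1149 ((591.92529296875, 103.98974609375), (26.201204299926758, 119.77893829345703), 84.6666488647461) [0.531 0.086] [0.651 0.121]
flat 0.064 0.073 234 0.0671 ((590.1505126953125, 88.8452377319336), (9.68551254272461, 91.0289306640625), 84.72590637207031) [0.545 0.081] [0.635 0.097]
dome 0.108 0.125 462 0.1117 ((582.91259765625, 3.8609256744384766), (43.61229705810547, 44.71938705444336), 74.13011169433594) [ 0.56 -0.02] [0.604 0.026]
dome 0.085 0.13 796 0.1092 ((582.2459106445312, 4.345842361450195), (57.3856201171875, 56.07341003417969), 89.577880859375) [ 0.554 -0.024] [0.61  0.033]
dome 0.064 0.073 362 0.0672 ((583.20849609375, 4.412431716918945), (39.81902313232422, 92.02262115478516), 84.76802062988281) [ 0.537 -0.019] [0.629 0.027]
```

View pics/crop0.png

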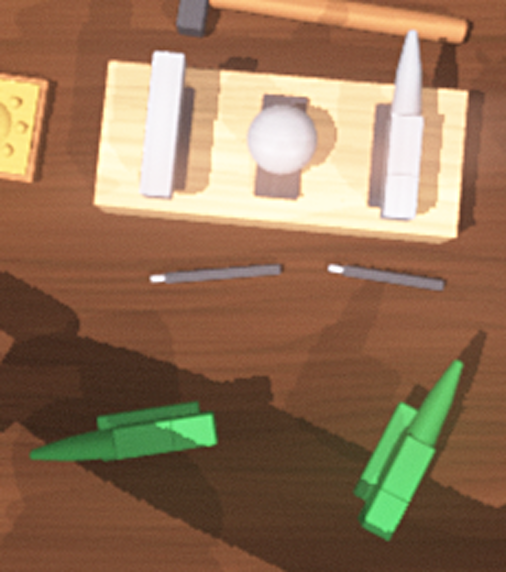

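Three candidates are in the top image: the steel stake in the block's right-hand slot at about (402,140), and two green ones lying on the bench at (277,276) and (407,283). The steel one is meant: it sits in a slot, is not green, and its beak points up in the image, which is world +x. The enlarged crop confirms this.

Three measurements agree on its origin: about (0.5737, -0.095, 0.060), with yaw -5.3°.

First I'll align the wrist.

Call:
play_rows(claw=[62, 62, 62], slide=[[0, 0, 0], [0, 0, 0], [0, 0, 0]], delta_rot=[[0, 0, -10.2], [0, 0, -10.2], [0, 0, 0]])

```text
time: 0.88
tcp_pos: [0.2941, 0.6076, 0.2314]
eef_rot: [0.0, 0.043, 0.999, 0.0]
ft_force: [-0.4, 0.6, -0.2]
grip_width: 0.0619
```

```bash
cat > go.py <<'E'
import sys
from h import *
from scipy.spatial.transform import Rotation as R
# args: x y z yaw(deg of tool y axis)
def go(x,y,z,yaw):
    s=r.get_state();w=s["eef_rot"];Rt=R.from_quat([w[1],w[2],w[3],w[0]])
    a=np.radians(yaw);ty=np.array([np.cos(a),np.sin(a),0]);tz=np.array([0,0,-1.]);tx=np.cross(ty,tz)
    G=R.from_matrix(np.c_[tx,ty,tz])
    print("t",s["time"],"tcp",s["tcp_pos"].round(4),"q",s["joint_pos"].round(3),"F",s["ft_force"].round(1),"w",round(s["grip_width"],4))
    print("slide mm",(Rt.inv().apply(np.array([x,y,z])-s["tcp_pos"])*1000).round(1),"rot deg",np.degrees((Rt.inv()*G).as_rotvec()).round(2))
if __name__=="__main__": go(*map(float,sys.argv[1:]))
E
python3 go.py .5737 -.095 .231 84.7
```

```text
t 0.875 tcp [0.2941 0.6076 0.2314] q [ 0.97   0.286  1.577 -0.     1.279 -0.515] F [-0.4  0.6 -0.2] w 0.0619
slide mm [-3.388e+02 -6.760e+02  4.000e-01] rot deg [0.01 0.   0.39]
```

Call:
play_rows(claw=[62, 62, 62, 62, 62, 62, 62, 62, 62, 62, 62, 62, 62, 62], slide=[[-24, -48, 0], [-24, -48, 0], [-24, -48, 0], [-24, -48, 0], [-24, -48, 0], [-24, -48, 0], [-24, -48, 0], [-24, -48, 0], [-24, -48, 0], [-24, -48, 0], [-24, -48, 0], [-24, -48, 0], [-24, -48, 0], [-24, -48, 0]], delta_rot=[[0, 0, 0], [0, 0, 0], [0, 0, 0], [0, 0, 0], [0, 0, 0], [0, 0, 0], [0, 0, 0], [0, 0, 0], [0, 0, 0], [0, 0, 0], [0, 0, 0], [0, 0, 0], [0, 0, 0], [0, 0, 0]])

```text
time: 2.62
tcp_pos: [0.5649, -0.1146, 0.2354]
eef_rot: [0.006, 0.064, 0.998, 0.002]
ft_force: [1.3, 0.7, 0.1]
grip_width: 0.0621
```

```bash
python3 go.py .5737 -.095 .231 84.7
```

```text
t 2.625 tcp [ 0.5649 -0.1146  0.2354] q [-0.379  0.061  1.827  0.008  1.243 -1.825] F [1.3 0.7 0.1] w 0.0621
slide mm [-6.2 20.6  4.6] rot deg [ 0.24  0.71 -1.99]
```

Call:
play_rows(claw=[62, 62, 62], slide=[[-6, 20, 5], [0, 0, 0], [0, 0, 0]], delta_rot=[[0.2, 0.7, -2], [0, 0, 0], [0, 0, 0]])

```text
time: 3.0
tcp_pos: [0.5742, -0.0981, 0.2304]
eef_rot: [-0.0, 0.051, 0.999, -0.0]
ft_force: [0.7, 0.7, -1.2]
grip_width: 0.0623
```

```bash
python3 go.py .5737 -.095 .084 84.7
```

```text
t 3.0 tcp [ 0.5742 -0.0981  0.2304] q [-0.343  0.085  1.81  -0.     1.247 -1.812] F [ 0.7  0.7 -1.2] w 0.0623
slide mm [  0.8   3.1 146.4] rot deg [-0.   -0.01 -0.57]
```

Call:
play_rows(claw=[62, 62, 62, 62, 62, 62], slide=[[0.8, 3.1, 30], [0, 0, 35], [0, 0, 35], [0, 0, 25], [0, 0, 10], [0, 0, 0]], delta_rot=[[0, 0, -0.6], [0, 0, 0], [0, 0, 0], [0, 0, 0], [0, 0, 0], [0, 0, 0]])

```text
time: 3.75
tcp_pos: [0.5742, -0.0894, 0.0956]
eef_rot: [0.003, 0.044, 0.999, -0.001]
ft_force: [0.1, 0.8, 1.0]
grip_width: 0.0618
```

```bash
python3 go.py .5737 -.095 .084 84.7; python3 -c "
from h import *
f=grab('scene','s1');cv2.imwrite('pics/s1c.png',cv2.resize(f['frame'][80:340,120:440,::-1],None,fx=2,fy=2))"
```

```text
t 3.75 tcp [ 0.5742 -0.0894  0.0956] q [-0.329  0.228  1.914 -0.     0.993 -1.812] F [0.1 0.8 1. ] w 0.0618
slide mm [ 0.1 -5.6 11.6] rot deg [-0.1   0.34  0.29]
```

View pics/s1c.png

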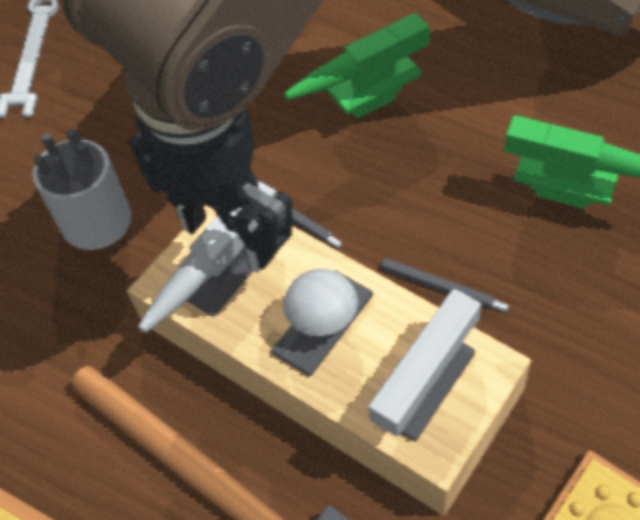

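The gripper straddles the square middle of the steel stake at crop (220,250), and the neighbours are undisturbed. I'll correct the sideways offset, finish the descent and close.

Call:
play_rows(claw=[62, 62, 62], slide=[[0, -5.6, 6], [0, 0, 6], [0, 0, 0]], delta_rot=[[-0.1, 0.3, 0.3], [0, 0, 0], [0, 0, 0]])

```text
time: 4.18
tcp_pos: [0.5761, -0.0963, 0.0867]
eef_rot: [0.003, 0.047, 0.999, -0.001]
ft_force: [0.2, 0.3, 0.5]
grip_width: 0.0617
```

```bash
python3 go.py .5737 -.095 .084 84.7
```

```text
t 4.175 tcp [ 0.5761 -0.0963  0.0867] q [-0.339  0.246  1.911  0.     0.977 -1.817] F [0.2 0.3 0.5] w 0.0617
slide mm [2.5 1.  2.6] rot deg [-0.09  0.39 -0.04]
```

Call:
play_rows(claw=[62, 62, 20, 20, 20, 20], slide=[[2.5, 1, 2.6], [0, 0, 0], [0, 0, 0], [0, 0, 0], [0, 0, 0], [0, 0, 0]], delta_rot=[[-0.1, 0.4, 0], [0, 0, 0], [0, 0, 0], [0, 0, 0], [0, 0, 0], [0, 0, 0]], squeeze=100)

```text
time: 4.92
tcp_pos: [0.5739, -0.0954, 0.0846]
eef_rot: [0.0, 0.047, 0.999, -0.0]
ft_force: [-1.6, -1.2, -0.5]
grip_width: 0.0248
```

```bash
python3 go.py .5737 -.095 .190 84.7
```

```text
t 4.925 tcp [ 0.5739 -0.0954  0.0846] q [-0.339  0.248  1.913 -0.     0.98  -1.816] F [-1.6 -1.2 -0.5] w 0.0248
slide mm [   0.2    0.3 -105.4] rot deg [-0.03  0.02 -0.04]
```

Call:
play_rows(claw=[20, 20, 20, 20, 20, 20, 20, 20, 20], slide=[[0, 0, -6], [0, 0, -12], [0, 0, -18], [0, 0, -18], [0, 0, -18], [0, 0, -16], [0, 0, -12], [0, 0, -6], [0, 0, 0]], delta_rot=[[0, 0, 0], [0, 0, 0], [0, 0, 0], [0, 0, 0], [0, 0, 0], [0, 0, 0], [0, 0, 0], [0, 0, 0], [0, 0, 0]])

```text
time: 6.05
tcp_pos: [0.572, -0.0943, 0.1958]
eef_rot: [-0.002, 0.047, 0.999, 0.001]
ft_force: [-0.1, -0.2, -6.6]
grip_width: 0.0247
```

```bash
python3 go.py .5739 -.0954 .190 84.7;  python3 -c "
from h import *
f=grab('scene','s2');cv2.imwrite('pics/s2c.png',cv2.resize(f['frame'][60:320,120:440,::-1],None,fx=2,fy=2))"
```

```text
t 6.05 tcp [ 0.572  -0.0943  0.1958] q [-0.338  0.112  1.846  0.     1.188 -1.816] F [-0.1 -0.2 -6.6] w 0.0247
slide mm [-2.  -0.9  5.8] rot deg [ 0.08 -0.23 -0.05]
```

View pics/s2c.png

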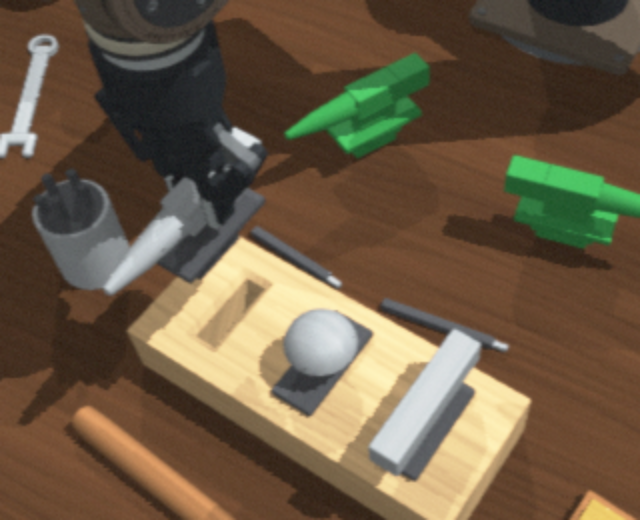

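The stake hangs level with its tang clear, at crop (200,230). The beak will sweep past the pencil cup at crop (80,230), so I'll check the cup's height first.

```bash
python3 - <<'E'
import numpy as np
for n in("top0","scene0"):
    W=np.load(n+".npz")["W"].reshape(-1,3)
    d=np.hypot(W[:,0]-.574,W[:,1]+.095)
    m=(W[:,1]<-.17)&(W[:,1]>-.32)&(d<.25)&(W[:,2]>.02)
    print(n,W[m].min(0).round(3),W[m].max(0).round(3),"near",np.nanmax(W[(d<.13)&(W[:,1]<-.13)],0).round(3),"min d>.1:",d[m&(W[:,2]>.1)].min(initial=9).round(3))
E
```

```text
top0 [ 0.529 -0.302  0.021] [ 0.709 -0.17   0.12 ] near [ 0.699 -0.13   0.063] min d>.1: 0.158
scene0 [ 0.53  -0.302  0.02 ] [ 0.713 -0.171  0.12 ] near [ 0.695 -0.13   0.064] min d>.1: 0.156
```

The cup is at most 0.12 m high and at least 0.156 m away, so the sweep is clear. Now the half turn.

Call:
play_rows(claw=[20, 20, 20, 20, 20, 20, 20, 20, 20, 20, 20, 20, 20, 20, 20, 20, 20, 20, 20, 20], slide=[[0, 0, 0], [0, 0, 0], [0, 0, 0], [0, 0, 0], [0, 0, 0], [0, 0, 0], [0, 0, 0], [0, 0, 0], [0, 0, 0], [0, 0, 0], [0, 0, 0], [0, 0, 0], [0, 0, 0], [0, 0, 0], [0, 0, 0], [0, 0, 0], [0, 0, 0], [0, 0, 0], [0, 0, 0], [0, 0, 0]], delta_rot=[[0, 0, 4], [0, 0, 8], [0, 0, 9], [0, 0, 9], [0, 0, 9], [0, 0, 9], [0, 0, 9], [0, 0, 9], [0, 0, 9], [0, 0, 9], [0, 0, 9], [0, 0, 9], [0, 0, 9], [0, 0, 9], [0, 0, 9], [0, 0, 9], [0, 0, 9], [0, 0, 9], [0, 0, 6], [0, 0, 3]])

```text
time: 8.6
tcp_pos: [0.5597, -0.0904, 0.1697]
eef_rot: [-0.009, 0.999, 0.035, -0.023]
ft_force: [0.9, 0.3, -4.3]
grip_width: 0.0243
```

```bash
python3 go.py .5739 -.0954 .190 -95.3
```

```text
t 8.6 tcp [ 0.5597 -0.0904  0.1697] q [-0.339  0.136  1.871  0.     1.184  1.162] F [ 0.9  0.3 -4.3] w 0.0243
slide mm [ 12.9   5.6 -21. ] rot deg [-0.93  2.67  9.3 ]
```

Call:
play_rows(claw=[20, 20, 20, 20, 20], slide=[[6, 3, -10], [6, 3, -10], [0, 0, 0], [0, 0, 0], [0, 0, 0]], delta_rot=[[-0.5, 1.3, 5], [-0.5, 1.3, 4], [0, 0, 0], [0, 0, 0], [0, 0, 0]])

```text
time: 9.22
tcp_pos: [0.5697, -0.0954, 0.1835]
eef_rot: [-0.001, 0.999, -0.045, -0.006]
ft_force: [-0.1, -0.1, -5.3]
grip_width: 0.0248
```

```bash
python3 go.py .5739 -.0954 .190 -95.3
```

```text
t 9.225 tcp [ 0.5697 -0.0954  0.1835] q [-0.341  0.124  1.857 -0.002  1.172  1.321] F [-0.1 -0.1 -5.3] w 0.0248
slide mm [ 4.1 -0.4 -6.6] rot deg [-0.07  0.64  0.13]
```

Call:
play_rows(claw=[20, 20, 20], slide=[[4, 0, 0], [0, 0, 0], [0, 0, 0]], delta_rot=[[0, 0.6, 0], [0, 0, 0], [0, 0, 0]])

```text
time: 9.6
tcp_pos: [0.5734, -0.0956, 0.1825]
eef_rot: [-0.001, 0.999, -0.045, -0.001]
ft_force: [-0.2, 0.5, -5.2]
grip_width: 0.0249
```

```bash
python3 go.py .5735 -.0947 .084 -95.3;  python3 - <<'E'
from h import *
f=grab('scene','s3');cv2.imwrite('pics/s3c.png',cv2.resize(f['frame'][60:320,120:440,::-1],None,fx=2,fy=2))
print([(d["extent"],d["p"]) for d in r.spot_in("beak_stake",f)])
for n,g in(("scene",f),("top",grab('top','t3'))):
    W=cloud(g);print(n)
    # collar underside/top band: expected z ~.16-.168
    m=(W[...,2]>.155)&(W[...,2]<.178)&(np.hypot(W[...,0]-.574,W[...,1]+.095)<.07)
    Q=W[m]
    if len(Q)>10: print("collar",len(Q),np.median(Q[:,2]),cv2.minAreaRect(Q[:,:2].astype(np.float32)*1000))
E
```

```text
t 9.6 tcp [ 0.5734 -0.0956  0.1825] q [-3.400e-01  1.280e-01  1.854e+00  1.000e-03  1.161e+00  1.320e+00] F [-0.2  0.5 -5.2] w 0.0249
slide mm [ 0.2 -0.7 98.5] rot deg [-0.1   0.11  0.17]
[([261.9, 86.3, 335.0, 141.3], 0.88), ([373.6, 136.3, 459.8, 183.2], 0.83), ([188.4, 118.8, 262.2, 206.9], 0.75)]
scene
collar 667 0.16612375692027115 ((573.7449340820312, -81.68772888183594), (23.453540802001953, 92.77174377441406), 80.18528747558594)
top
```

View pics/s3c.png

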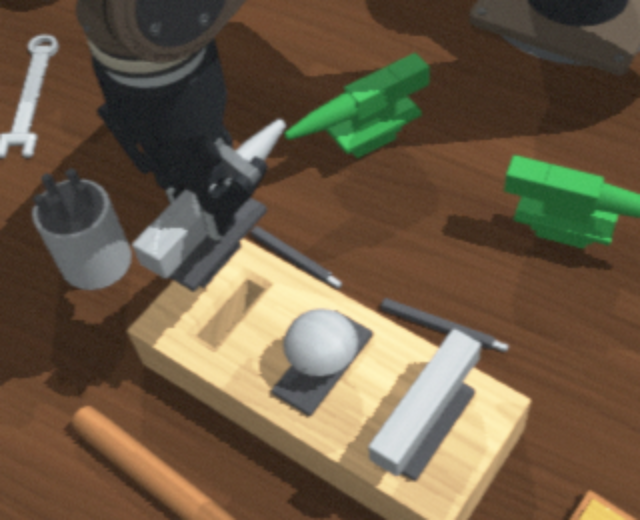

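View pics/t3.png

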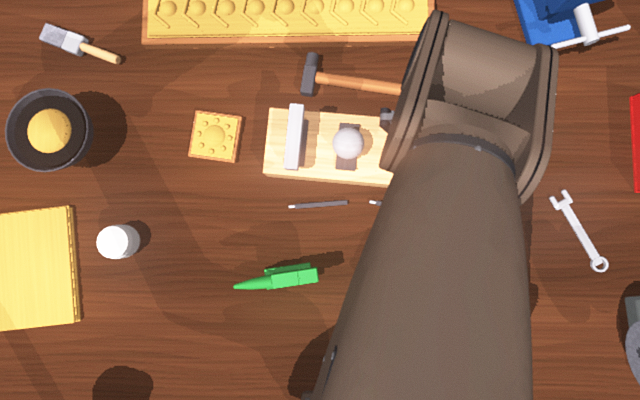

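In the scene crop the heel is now toward the camera at (180,235) and the beak points back toward the robot at (265,140), with the collar level above the slot. The arm hides it in the top view. I'll lower to just above the mouth.

Call:
play_rows(claw=[20, 20, 20, 20, 20, 20], slide=[[0, -0.7, 10], [0, 0, 15], [0, 0, 12], [0, 0, 8], [0, 0, 2], [0, 0, 0]], delta_rot=[[0, 0, 0], [0, 0, 0], [0, 0, 0], [0, 0, 0], [0, 0, 0], [0, 0, 0]])

```text
time: 10.5
tcp_pos: [0.5727, -0.0945, 0.1308]
eef_rot: [-0.001, 0.999, -0.045, -0.002]
ft_force: [0.1, 0.0, -4.9]
grip_width: 0.0246
```

```bash
python3 go.py .5735 -.0947 .084 -95.3
```

```text
t 10.5 tcp [ 0.5727 -0.0945  0.1308] q [-3.390e-01  1.860e-01  1.891e+00  1.000e-03  1.069e+00  1.321e+00] F [ 0.1  0.  -4.9] w 0.0246
slide mm [ 1.1  0.2 46.8] rot deg [-0.13  0.24  0.17]
```

Call:
play_rows(claw=[20, 20, 20, 20, 20, 20], slide=[[1, 0, 5], [0, 0, 5], [0, 0, 5], [0, 0, 5], [0, 0, 3], [0, 0, 0]], delta_rot=[[-0.1, 0.3, 0.2], [0, 0, 0], [0, 0, 0], [0, 0, 0], [0, 0, 0], [0, 0, 0]])

```text
time: 11.25
tcp_pos: [0.5745, -0.0948, 0.1074]
eef_rot: [0.0, 0.999, -0.047, 0.002]
ft_force: [-0.7, 0.2, -5.1]
grip_width: 0.0247
```

```bash
python3 go.py .5735 -.0947 .084 -95.3
```

```text
t 11.25 tcp [ 0.5745 -0.0948  0.1074] q [-3.380e-01  2.160e-01  1.904e+00  1.000e-03  1.018e+00  1.326e+00] F [-0.7  0.2 -5.1] w 0.0247
slide mm [-1.1 -0.1 23.4] rot deg [ 0.01 -0.2  -0.04]
```

The tang is 13 mm into the slot with no contact force. Continuing down.

Call:
play_rows(claw=[20, 20, 20, 20, 20, 20], slide=[[-1, 0, 5], [0, 0, 5], [0, 0, 5], [0, 0, 4], [0, 0, 2], [0, 0, 0]], delta_rot=[[0, -0.2, 0], [0, 0, 0], [0, 0, 0], [0, 0, 0], [0, 0, 0], [0, 0, 0]])

```text
time: 12.0
tcp_pos: [0.5736, -0.0948, 0.0849]
eef_rot: [0.0, 0.999, -0.047, -0.0]
ft_force: [-0.2, 0.9, -4.6]
grip_width: 0.0248
```

```bash
python3 go.py .5735 -.0947 .084 -95.3
```

```text
t 12.0 tcp [ 0.5736 -0.0948  0.0849] q [-0.338  0.247  1.914 -0.     0.981  1.326] F [-0.2  0.9 -4.6] w 0.0248
slide mm [-0.1 -0.1  0.9] rot deg [ 0.01  0.   -0.05]
```

Call:
play_rows(claw=[20, 20, 20], slide=[[0, 0, 0.8], [0, 0, 0.8], [0, 0, 0]], delta_rot=[[0, 0, 0], [0, 0, 0], [0, 0, 0]])

```text
time: 12.38
tcp_pos: [0.5741, -0.095, 0.0848]
eef_rot: [0.0, 0.999, -0.047, 0.0]
ft_force: [0.6, -0.0, -4.7]
grip_width: 0.0248
```

```bash
python3 go.py .5735 -.0947 .084 -95.3; python3 - <<'E'
from h import *
f=grab('scene','s4');W=cloud(f)
m=(W[...,2]>.063)&(W[...,2]<.08)&(np.hypot(W[...,0]-.574,W[...,1]+.095)<.06)
Q=W[m];print(len(Q),np.percentile(Q[:,2],[10,50,90]),cv2.minAreaRect(Q[:,:2].astype(np.float32)*1000))
E
```

```text
t 12.375 tcp [ 0.5741 -0.095   0.0848] q [-0.338  0.248  1.913 -0.     0.98   1.326] F [ 0.6 -0.  -4.7] w 0.0248
slide mm [-0.6 -0.2  0.8] rot deg [ 0.03 -0.05 -0.04]
476 [0.06490785 0.06809201 0.07051326] ((586.466064453125, -90.47979736328125), (92.70072174072266, 108.27577209472656), 33.935001373291016)
```

Call:
play_rows(claw=[20, 20, 20], slide=[[0, 0, 2], [0, 0, 2], [0, 0, 0]], delta_rot=[[0, 0, 0], [0, 0, 0], [0, 0, 0]])

```text
time: 12.8
tcp_pos: [0.5745, -0.095, 0.0849]
eef_rot: [0.0, 0.999, -0.046, -0.0]
ft_force: [0.2, 0.4, -5.5]
grip_width: 0.0245
```

Call:
play_rows(claw=[20], slide=[[0, 0, 3]], delta_rot=[[0, 0, 0]])

```text
time: 12.92
tcp_pos: [0.5748, -0.0951, 0.0846]
eef_rot: [0.0, 0.999, -0.046, -0.001]
ft_force: [-11.3, 2.4, 20.0]
grip_width: 0.025
```

The upward reaction of 20 N at TCP z = 0.0846, the same height as at the grasp, shows the collar is seated. Releasing.

Call:
play_rows(claw=[25, 40, 62, 62, 62], slide=[[0, 0, 0], [0, 0, 0], [0, 0, 0], [0, 0, 0], [0, 0, 0]], delta_rot=[[0, 0, 0], [0, 0, 0], [0, 0, 0], [0, 0, 0], [0, 0, 0]])

```text
time: 13.55
tcp_pos: [0.5776, -0.0962, 0.0863]
eef_rot: [0.001, 0.999, -0.046, 0.003]
ft_force: [0.3, 0.2, -0.7]
grip_width: 0.0619
```

```bash
python3 go.py .5735 -.0947 .24 -95.3
```

```text
t 13.55 tcp [ 0.5776 -0.0962  0.0863] q [-3.380e-01  2.500e-01  1.907e+00 -1.000e-03  9.780e-01  1.326e+00] F [ 0.3  0.2 -0.7] w 0.0619
slide mm [  -3.3   -0.7 -153.7] rot deg [ 0.14 -0.34 -0.01]
```

Call:
play_rows(claw=[62, 62, 62, 62, 62, 62, 62, 62, 62, 62, 62, 62, 62, 62, 62], slide=[[0, 0, -15], [0, 0, -30], [0, 0, -40], [0, 0, -40], [0, 0, -30], [0, 0, 0], [0, -40, 0], [0, -50, 0], [0, -50, 0], [0, -50, 0], [0, -50, 0], [0, -50, 0], [0, -50, 0], [0, 0, 0], [0, 0, 0]], delta_rot=[[0, 0, 0], [0, 0, 0], [0, 0, 0], [0, 0, 0], [0, 0, 0], [0, 0, 0], [0, 0, 0], [0, 0, 0], [0, 0, 0], [0, 0, 0], [0, 0, 0], [0, 0, 0], [0, 0, 0], [0, 0, 0], [0, 0, 0]])

```text
time: 15.42
tcp_pos: [0.6045, 0.2511, 0.236]
eef_rot: [0.004, 0.999, -0.048, -0.003]
ft_force: [0.2, 0.3, 0.3]
grip_width: 0.062
```

```bash
python3 - <<'E'
from h import *
f=grab('top','t5');W=cloud(f);z=W[...,2]
cv2.imwrite('pics/t5c.png',cv2.resize(f['frame'][80:340,220:450,::-1],None,fx=2.2,fy=2.2))
for n,(l,t,rr,bb) in dict(beak=(380,88,418,235),flat=(275,95,315,180),dome=(330,115,368,180)).items():
    s=np.zeros(z.shape,bool);s[t:bb,l:rr]=1
    for lo,hi in((.085,.13),(.064,.073)):
        Q=W[s&(z>lo)&(z<hi)]
        if len(Q)>8: print(n,lo,len(Q),np.median(Q[:,2]).round(4),cv2.minAreaRect(Q[:,:2].astype(np.float32)*1000))
print(r.get_state()["tcp_pos"],r.get_state()["time"])
E
```

```text
beak 0.085 1199 0.1143 ((553.81396484375, -92.8809814453125), (26.770097732543945, 158.6440887451172), 84.88719940185547)
beak 0.064 300 0.0672 ((571.6174926757812, -101.14398193359375), (53.54600143432617, 90.926513671875), 84.78617095947266)
flat 0.085 1033 0.1148 ((592.5325927734375, 103.97309875488281), (26.25480079650879, 120.74595642089844), 84.72377014160156)
flat 0.064 239 0.0669 ((590.17431640625, 88.8866958618164), (9.795760154724121, 90.78839111328125), 84.83228302001953)
dome 0.085 799 0.1091 ((582.5592651367188, 4.221071243286133), (56.15646743774414, 57.516029357910156), 0.04282822832465172)
dome 0.064 363 0.0672 ((582.779541015625, 4.446142196655273), (39.834205627441406, 91.42574310302734), 84.75709533691406)
[0.60441105 0.25095371 0.23590396] 15.475
```

View pics/t5c.png

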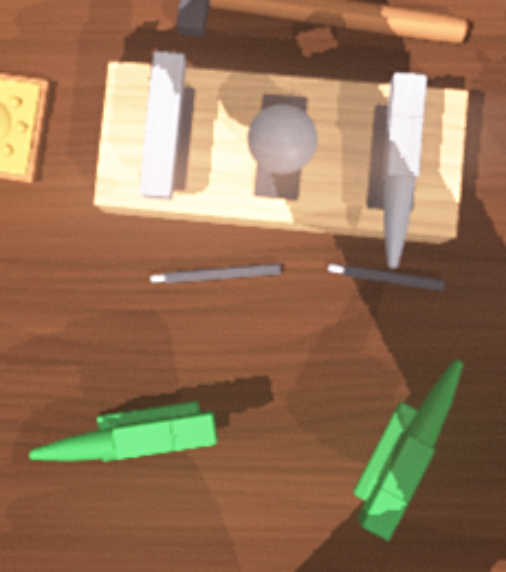

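The crop shows the beak pointing down the image (world -x) at (395,265), with the stake seated in the same slot. Its top is at 0.114 m and its collar at 0.067 m, the same as before. The neighbours have not moved.

```bash
python3 -c "
from cell import r
print(r.get_state()['dq'].round(3)); print(r.close_job())"
```

```text
[-0.017 -0.009  0.001  0.001  0.003  0.002]
the job is handed in; nothing more can be done
None
```

I lifted the steel beaked stake straight out of its slot, turned it end for end, lowered it back into the same slot and let it go. I handed the job in at about 15.5 s; no verdict was given.

**Last checks (top camera, with the arm clear):**
- **Beaked stake:** the beak now points along the block's -x, in line with the block to within about 0.5°. Its origin is within about 1 mm of where it started. The collar and bar top are at the same heights as before (0.067 m and 0.114 m).
- **Other stakes:** the flat and dome stakes are within about 1 mm of where they started.

**What disagreed or went off plan:**
- **Sag during the turn:** the tool sank about 26 mm while turning. It stayed clear of everything, and I corrected it before lowering.
- **Seating:** the first small downward pushes showed no contact force. A further 3 mm push gave about 20 N of upward reaction at the original grasp height, so I took the collar as seated.
- **Depth check while gripped:** one check during lowering gave an unusable collar outline (about 93 x 108 mm), so I ignored it. The final top view replaced it.

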